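# Seat a thread profile leaf in a lead screw and index it under the microscope

### The arm

A 6-joint arm with a two-finger parallel gripper is mounted at the origin on the work surface. World frame = base frame: x ahead of the robot, y to its left, z up, the work surface at z = 0. Lengths are in mm, angles in rad, forces in N, time in s.
With the tool pointing down it reaches from about 275 to 750 mm from the base axis. Payload 10.2 kg.
Tool frame: the origin (TCP) lies at the very end of the fingers, on their centre line; the grasp point (between the pads) lies 19 mm behind it; z points along the fingers, y is the line along which they close (so a half turn about z gives the same grasp; the last joint's range is limited). The gripper opens to 85 mm and grips with 20 to 120 N. Pads are 22 mm wide; open, the fingers measure 114 mm over their backs; the gripper's body (76 mm by 85 mm) begins 54 mm behind the grasp point. The pads swing forward as they close: fully open they stand 13 mm farther back than shut.
Start: joints at [0.893, 0.313, 1.498, -0, 1.331, -0.223], TCP at [230.636, 471.633, 193.194] pointing down, gripper open.
Joint ranges: [-2.94, 2.94], [-0.97, 2.17], [0.19, 2.56], [-1.23, 4.37], [0.02, 3.11], [-2.88, 2.88]. Speed limits (rad/s): [2.39, 2.39, 3.01, 3.14, 3.14, 3.14].

### API

Orientations are given as a unit quaternion [w, x, y, z].
In Python, from rig import monitor, eyes, job gives the robot as it stands. The module is installed in compiled form; this text tells all that it offers.
- The arm moves only by the tool send_rows, never from a script. Its argument "targets" is one flat list of numbers, 7 for each row, row after row: the turn, a rotation vector about the tool's x, y, z in degrees, then the shift along the tool's x, y, z in units of 60 mm (1.0 is 60 mm), then the opening, from -1 (shut) to 1 (fully open), so that 0 is half open. A call has 1 to 5 rows; each row shifts and turns the commanded pose from where the row before left it, along the tool's axes as they then stand; what a row does not reach is not made up. A row lasts 1/8 s, in which the tool goes at most 62.5 mm and 10.7 degrees, less where a joint would pass 70% of its speed; a pose out of reach is approached as far as the arm can. A call is refused whole if a number of a shift passes 1 or a number of a turn 10.7, either way. A call with a gripper value outside its range is refused whole. The fingers move at their own pace and stop on an object; "newtons" is the grip in N (left out, the last holds). Time passes only in rows, so rows that do not move let the fingers close. It gives the time, the measured TCP pose, the force, the opening and the grip force at its end, in the units of the state.
- monitor.sense(): the state, without advancing time (a new reading comes with each control period).
- eyes.capture(name): name is "scene" or "top" or "wrist"; returns a dict with "img" (480x640x3 uint8, red, green, blue), "K" (3x3 intrinsics, pixels), "distortion" ([k1, k2, p1, p2, k3] as OpenCV has them; the pictures are not rectified), "R" (3x3) and "t" (3): a world point X has camera coordinates R X + t. Camera axes: x right, y down, z forward; pixel columns grow to the right and rows downward; lengths in mm; the calibration is good to about 2 mm. A picture is of the moment at which its call begins. There is no depth.
- job.finish_job(): hands the job in; it is judged then, once.
The state is a dict: "time_s": time; "joints": joint angles; "dq": joint speeds; "tau": joint torques, N m; "eef_pos": TCP position; "ee_rot": TCP orientation; "force": force on the tool from outside, world axes, zero at the start; "wrist_torque": the same for the moment, N m; "grip_width": opening from 0.0 (shut) to 1.0 (fully open); "grip_force": force on a finger pad.
Only numpy, scipy, OpenCV 4.12 (cv2) and the standard library are available. Lean on these libraries where they do the work, as an engineer would, in place of code of your own. Each camera call takes 0.05 s, during which the arm holds its last target. There are 200 camera calls.

### The job

A lead screw from a board lift lies clamped on the sliding carriage, with a thread profile leaf on the rest in front of it. Push the leaf's teeth into the screw's thread until it sits fully home and flat, its edge against the thread crests along its whole length, then slide the carriage along its rail to the viewing place until the spring catch holds it, with the leaf still home. Leave the tools and parts lying around undisturbed and let go of everything.

Things in the scene. Friction and masses are not known exactly. Their poses are not given: they have to be found in the camera images.
- station: fixed black base plate 300 x 450 x 12 mm with a steel rail along it and, at its far right corner, a small video microscope (260 mm high). Origin: on the table, straight below the screw's axis, midway along the rail; x points squarely across the rail, away from the robot, y along the rail to the robot's left, z up
- carriage (a joint): position of the aluminium carriage (3 kg with the screw) along the rail in m: 0 at the left end stop, growing as it slides to the right (station's -y); 0.120 in the notch of the spring catch, 0.123 at the right end stop. About 2 N of friction; it stays where left. Riding into the notch takes about 8 N in all; it then centres itself within 1 mm
- screw_axis (a point): point on the carriage: middle of the steel trapezoidal lead screw, on its axis, 86 mm above the table; axes as the station's. The screw lies along y; thread 48 mm in diameter, 144 mm long, pitch 12 mm, 6.5 mm deep. Its ends are clamped in V-blocks 85 mm either side (clamp tops 129 mm above the table, 32 mm either side of the axis)
- thread_mid (a point): point on the carriage at mid-thread, on the line of crests facing the robot: 24 mm in front of the axis, 86 mm above the table; axes as the station's. It is the middle of a groove mouth; grooves follow every 12 mm along y, with crests 4.4 mm wide between them; groove mouths 7.6 mm wide, narrowing to 4.1 mm at the bottom
- rest_mid (a point): point on the carriage: middle of the top of the dark steel rest on which the leaf lies, 80 mm (x) x 156 mm (y), 83.5 mm above the table, in front of the screw; its middle is 68 mm in front of the screw's axis. Nothing stands on it but the leaf, and there is free air in front of it
- knob_top (a point): middle of the top of the black upright knob at the left end of the carriage, for pushing or pulling it: 24 mm in diameter, grip from 66 to 111 mm above the table. It stands on the screw's line, 135 mm to the left of mid-thread; 27 mm are free between it and the V-block
- catch_roller (a point): top of the spring catch's plunger on the far side of the rail (fixed to the station, 48 mm above the table): a brass roller, 12 mm, that drops into the notch on the carriage's far edge when the carriage is at the viewing place
- leaf: profile leaf: steel plate 36 (x) x 96 (y) x 5 mm, grip bar 14 x 80 (y) x 14 mm on its rear edge (top 19 mm up), 0.18 kg. 7 teeth along the front edge point to +x: 6 mm long, pitch 12, 5.8 mm wide at the root, 2.6 at the tip, one at y=0. Rear face of plate and bar at x=-18 mm. Origin: centre of the underside. Starts on the rest 26 to 40 mm from home, up to 0.2 rad askew
- leaf_land (a point): middle of the leaf's front edge (the land between the tooth roots, at x = +18 mm of the leaf), half-way up the plate; axes as the leaf's. Home: this edge touches the crests, at x = 0 of thread_mid and at a multiple of 12 mm in its y (about 0.9 mm of play); its teeth start anywhere relative to the grooves
- fine_leaf: another profile leaf of the same size with a finer pitch (6 mm), lying on the base plate behind the screw; not needed
- pliers: pliers with orange handles, 150 mm, on the mat; not needed
- cutters: side cutters with grey handles, 150 mm, on the mat; not needed
- tweezers: steel tweezers, 150 mm, on the mat; not needed
- circuit_board: green circuit board 110 x 75 mm lying on the mat; not needed
- cleaner: white bottle, 52 mm in diameter, 130 mm high; not needed
- driver: screwdriver, 170 mm, on the mat; not needed
- parts_tray: black divided parts tray 120 x 160 x 35 mm; not needed
Mind the look-alikes: they are no part of the job. What is shaped like the leaf but red or turquoise is not meant.

How it is judged (in metres and radians):
On the way, in this order (a step that is already met when the one before it is completed fails the run):
1. the leaf sits home in the thread: its land on the crests, flat and parallel to the screw (x of leaf_land in the frame of thread_mid above -0.002 m and y of leaf_land in the frame of thread_mid between -0.03 and 0.03 m and angle between the y axis of leaf and the y axis of thread_mid, either way round below 0.03 rad and angle between leaf's own z axis and vertical below 0.04 rad and z of leaf_land in the frame of thread_mid below 0.004 m), for 0.3 s.
2. the carriage is in the notch of the spring catch, with the leaf still home (value of joint carriage between 0.117 and 0.1235 m and x of leaf_land in the frame of thread_mid above -0.002 m and angle between the y axis of leaf and the y axis of thread_mid, either way round below 0.03 rad), for 0.3 s.
At the end, for the whole second after the job is handed in: The carriage rests in the catch's notch (within 3 mm of 0.120), and the leaf lies flat on the rest (tilt under 0.04 rad), released and at rest, its land within 2 mm of the crests, parallel to the screw within 0.03 rad and all its teeth in the thread (its middle within 30 mm of mid-thread) (all of step 1 and value of joint carriage between 0.117 and 0.123 m and linear speed of leaf below 0.01 m/s); the robot touches nothing.
It fails at once if a bystander was shifted by more than 30 mm (distance of any of pliers, cutters, tweezers, circuit_board, cleaner, driver, parts_tray, fine_leaf from where it was at the start of the episode above 0.03 m).
It also fails if it takes over 67 s, if anything falls off the work surface, if the arm or the gripper's body presses on something with over 40 N, if the wrist force passes 120 N, or if a joint passes its speed limit or range.

## Working session

There is one attempt and no reset: what is moved stays moved. The work goes in short steps, Python scripts to look and compute and a tool call to move; the robot and the scene stay as the last step left them, time stands still between calls to the robot, and variables do not carry over. Pictures are saved under pics/ and viewed, at most 10 in all, crops included, and the job is handed in when it is done.

Besides the shell and the picture viewer there is one more tool, called as name(argument=value, ...), one argument or row to a line, values as JSON. send_rows: Moves the arm, as the interface text tells. Its arguments: {"type":"object","properties":{"targets":{"type":"array","items":{"type":"number"}},"newtons":{"type":"number"}},"required":["targets"]}

```bash
mkdir -p pics; cat > h.py <<'E'
import cv2,numpy as np
from rig import monitor,eyes,job
def shot(n,f):
    c=eyes.capture(n); cv2.imwrite('pics/'+f+'.png',c['img'][:,:,::-1]); np.savez('pics/'+f+'.npz',**{k:np.array(v) for k,v in c.items() if k!='img'}); return c
def px2w(f,px,z):
    c=np.load('pics/'+f+'.npz'); u=cv2.undistortPoints(np.array(px,float).reshape(-1,1,2),c['K'],c['distortion']).reshape(-1,2)
    o=-c['R'].T@c['t']; d=np.c_[u,np.ones(len(u))]@c['R']; zz=np.broadcast_to(z,len(u))
    return o+d*((zz-o[2])/d[:,2])[:,None]
def w2px(f,X):
    c=np.load('pics/'+f+'.npz'); return cv2.projectPoints(np.array(X,float).reshape(-1,1,3),cv2.Rodrigues(c['R'])[0],c['t'],c['K'],c['distortion'])[0].reshape(-1,2)
E
python3 -c "
from h import *
shot('top','top1');shot('scene','scene1')
s=monitor.sense();print(s)"
```

```text
{'time_s': 0.1, 'joints': array([ 8.92601797e-01,  3.13381031e-01,  1.49833596e+00, -3.74735846e-05,
        1.33098357e+00, -2.23436374e-01]), 'dq': array([-0.00064217,  0.00010811, -0.00394287, -0.00048994,  0.000236  ,
       -0.00046031]), 'tau': array([ 3.36532932e-03, -4.12903154e+01, -2.60142159e+01, -1.40454067e-04,
        3.08481409e-03, -1.66127813e-05]), 'eef_pos': array([230.47421864, 471.41655243, 192.70844903]), 'ee_rot': array([-2.24978484e-04,  2.25420459e-01,  9.74261417e-01, -5.06540403e-04]), 'force': array([-0.1975485 , -0.20239051,  0.2323684 ]), 'wrist_torque': array([0.01878187, 0.00289659, 0.06011919]), 'grip_force': 0.0, 'grip_width': 0.999200034986551}
```

View pics/top1.png

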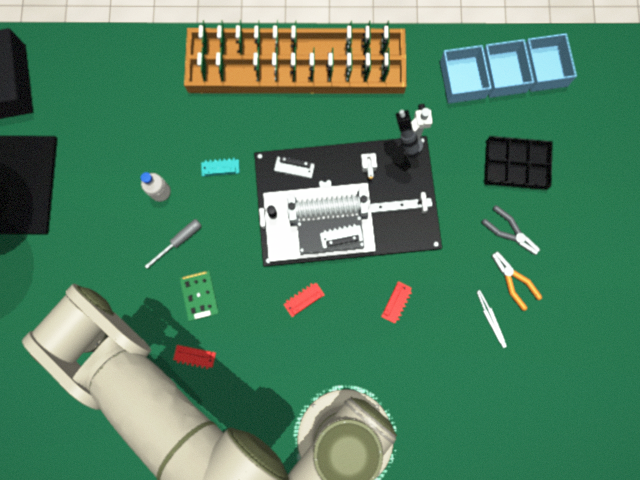

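View pics/scene1.png

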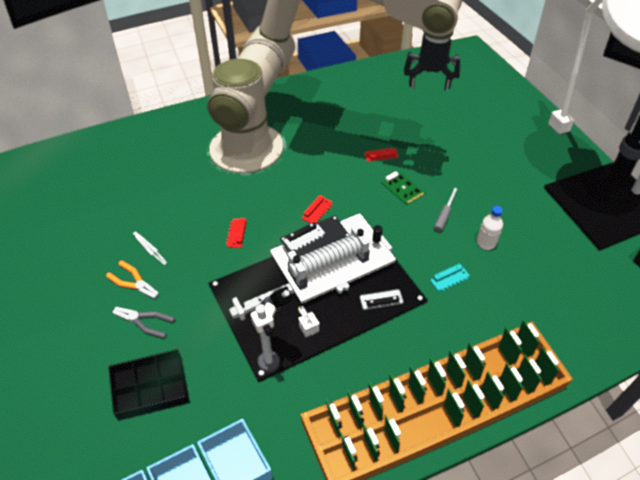

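The top picture shows the station plate with corners near (256,152), (430,138), (440,248), (264,265). The screw is around (328,207), the leaf around (342,238), the knob at (271,212), and the red and turquoise decoys lie outside the plate.

```bash
python3 -c "
from h import *
c=px2w('top1',[(256,152),(430,138),(440,248),(264,265)],12);print(c.round(1));print(c.mean(0), np.linalg.norm(np.diff(c,axis=0),axis=1))
d=(c[0]+c[3]-c[1]-c[2]);print('yaw of station y',np.arctan2(d[1],d[0])-np.pi/2)
print(px2w('top1',[(271,211),(318,239),(362,239),(293,207),(366,206)],[111,100,100,129,129]).round(1))
w=shot('wrist','w0');R=w['R'];s=monitor.sense();print((-R.T@w['t']).round(1),R.round(3),w['K'][0,0],s['eef_pos'])
from scipy.spatial.transform import Rotation as Ro
q=s['ee_rot'];print(Ro.from_quat([q[1],q[2],q[3],q[0]]).as_matrix().round(3))
i=cv2.imread('pics/top1.png');cv2.imwrite('pics/top1z.png',cv2.resize(i[130:275,245:445],None,fx=4,fy=4,interpolation=cv2.INTER_CUBIC))
"
```

```text
[[ 707.4  228.4   12. ]
 [ 746.8 -220.8   12. ]
 [ 457.8 -238.2   12. ]
 [ 412.8  200.2   12. ]]
[581.20230562  -7.59182835  12.        ] [450.91951076 289.55206915 440.72186684]
yaw of station y 0.09484030745289185
[[526.8 176.  111. ]
 [461.9  64.4 100. ]
 [462.4 -39.5 100. ]
 [532.3 122.9 129. ]
 [535.4 -47.9 129. ]]
[155.  508.8 372.7] [[ 0.439  0.898 -0.001]
 [ 0.85  -0.416  0.324]
 [ 0.291 -0.143 -0.946]] 336.79415723475216 [230.49769503 471.46183612 192.78541803]
[[-0.898  0.439 -0.001]
 [ 0.439  0.898 -0.001]
 [ 0.    -0.001 -1.   ]]
```

View pics/top1z.png

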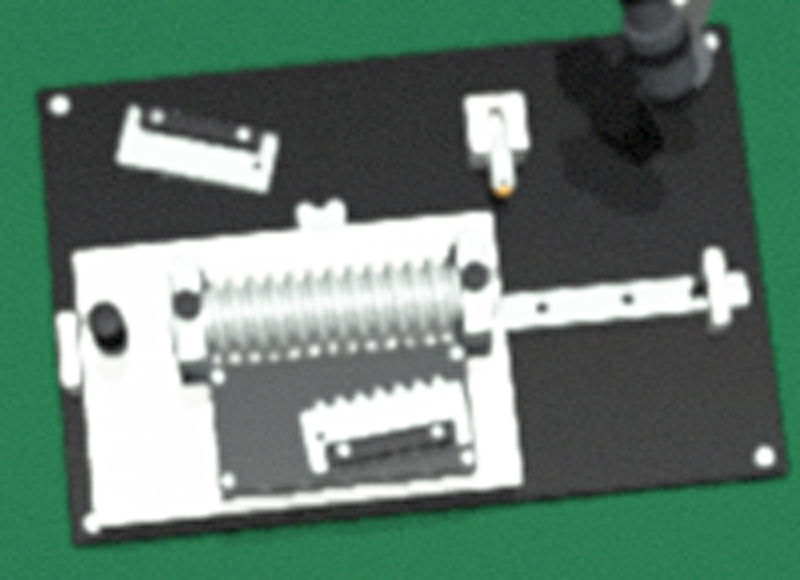

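The zoomed view shows the leaf's dark bar at zoom pixel (391,442). The rest's dots are at (218,377), (457,353), (228,480) and (467,456), the knob top is at (108,318), and the clamp screws are at (187,305) and (475,277).

```bash
python3 -c "
from h import *
z=lambda p:[(x/4+245-.4,y/4+130-.4) for x,y in p]
c=px2w('top1',z([(38,92),(728,28),(787,472),(76,544)]),12);print(c.round(1),c.mean(0))
for a,b in((0,1),(3,2)):
  d=c[a]-c[b];print(np.linalg.norm(d),np.arctan2(-d[0],d[1]))
print(px2w('top1',z([(218,377),(457,353),(228,480),(467,456)]),83.5).round(1))
print('leaf bar',px2w('top1',z([(344,451),(438,432),(391,442)]),102.5).round(1))
print('knob',px2w('top1',z([(108,315)]),111).round(1),'clamps',px2w('top1',z([(187,305),(475,277)]),131).round(1))
"
```

```text
[[ 705.7  233.3   12. ]
 [ 750.6 -212.1   12. ]
 [ 458.8 -241.6   12. ]
 [ 411.3  201.2   12. ]] [581.61891677  -4.81648761  12.        ]
447.6198176980672 0.10047836755383942
445.31182636952593 0.10688686522831378
[[502.1 110.5  83.5]
 [517.5 -33.   83.5]
 [439.3 103.6  83.5]
 [454.5 -38.7  83.5]]
leaf bar [[453.5  34.6 102.5]
 [465.2 -20.8 102.5]
 [459.    6.9 102.5]]
knob [[533.3 174.7 111. ]] clamps [[534.5 126.6 131. ]
 [552.1 -41.7 131. ]]
```

send_rows(
  targets=[0, 0, 0, -0.76, -0.587, 0, 1, 0, 0, 0, -0.76, -0.587, 0, 1, 0, 0, 0, -0.76, -0.587, 0, 1, 0, 0, 0, -0.76, -0.587, 0, 1, 0, 0, 0, -0.76, -0.587, 0, 1],
)

```text
time_s: 0.78
eef_pos: [358.5, 211.6, 193.2]
ee_rot: [0.0, 0.225, 0.974, 0.0]
force: [1.3, 0.4, -0.2]
grip_width: 0.999
grip_force: 0.0
```

send_rows(
  targets=[0, 0, 0, -0.76, -0.587, 0, 1, 0, 0, 0, -0.76, -0.587, 0, 1, 0, 0, 0, -0.76, -0.587, 0, 1, 0, 0, 0, -0.76, -0.587, 0, 1, 0, 0, 10.4, 0, 0, 0, 1],
)

```text
time_s: 1.4
eef_pos: [461.0, 3.6, 192.7]
ee_rot: [-0.0, 0.316, 0.949, -0.0]
force: [-0.1, 1.4, 0.5]
grip_width: 1.001
grip_force: 0.0
```

send_rows(
  targets=[0, 0, 10.4, 0, 0, 0, 1, 0, 0, 10.4, 0, 0, 0, 1, 0, 0, 10.4, 0, 0, 0, 1, 0, 0, 10.4, 0, 0, 0, 1, 0, 0, 0, 0, 0, 0, 1],
)

```text
time_s: 2.02
eef_pos: [460.0, 6.6, 193.1]
ee_rot: [-0.0, 0.629, 0.777, -0.0]
force: [-0.2, 0.2, 0.1]
grip_width: 1.0
grip_force: 0.0
```

```bash
python3 -c "
from h import *
shot('wrist','w1')
cv2.imwrite('pics/w1z.png',cv2.resize(cv2.imread('pics/w1.png'),(800,600),interpolation=cv2.INTER_CUBIC))"
```

```text
(no output)
```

View pics/w1z.png

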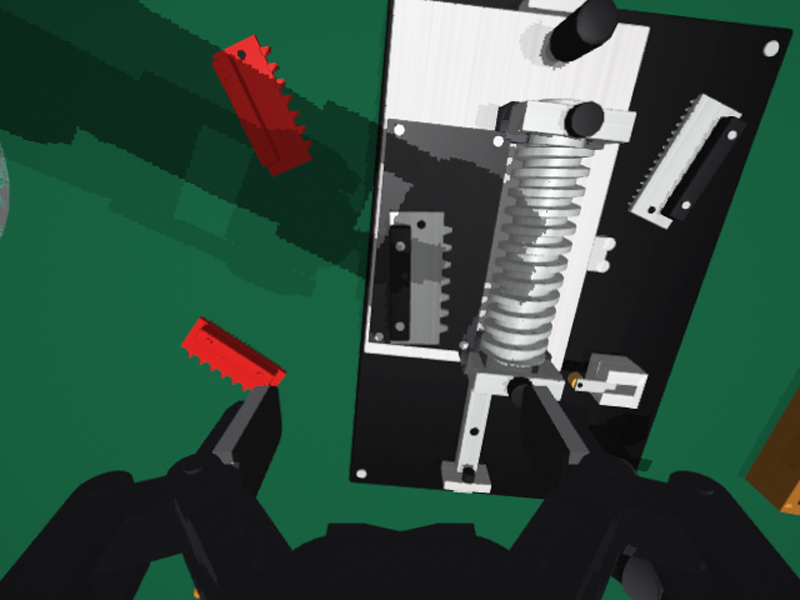

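The leaf is at about (418,280) in this view, with bar dots at (400,246) and (399,326). The thread runs from (550,140) to (515,360). I'll zoom in for exact points.

```bash
python3 -c "
import cv2
i=cv2.imread('pics/w1.png')[90:300,290:490]
i=cv2.convertScaleAbs(i,alpha=1.3,beta=10)
cv2.imwrite('pics/w1c.png',cv2.resize(i,(570,599),interpolation=cv2.INTER_CUBIC))"
```

```text
(no output)
```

View pics/w1c.png

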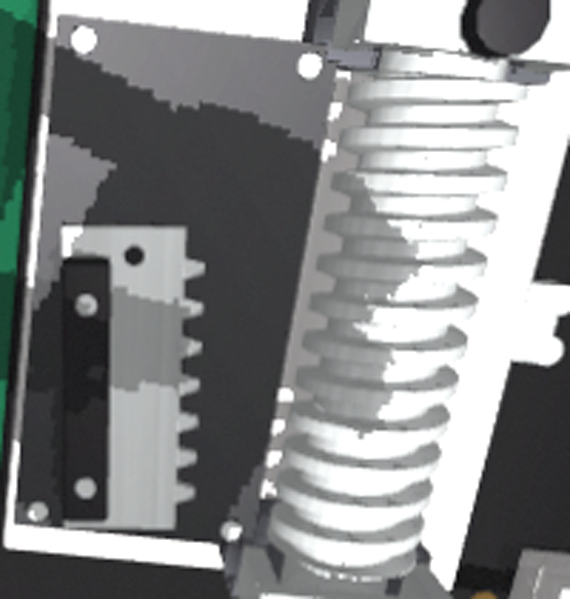

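The crop shows the leaf teeth tips from (203,268) to (194,492), bar dots at (87,304) and (85,488), rest dots at (84,40), (310,66), (37,512) and (232,531), and crest edges from (345,103) to (272,525).

```bash
cat > m.py <<'E'
from h import *
z=lambda p:[(x/2.85+290-.3,y/2.85+90-.3) for x,y in p]
W=lambda p,h:px2w('w1',z(p),h)
r=W([(84,40),(310,66),(37,512),(232,531)],83.5);print('rest',r.round(1),r.mean(0).round(1))
a=r[0]+r[1]-r[2]-r[3];yaw=np.arctan2(-a[0],a[1]);print('yaw',yaw)
cr=W([(345,103),(338,142),(332,182),(325,222),(318,262),(311,303),(303,342),(297,380),(290,415),(283,450),(276,490),(272,525)],94)
p=np.polyfit(cr[:,1],cr[:,0],1);yaw2=np.arctan(-p[0]);print('crests',cr.round(1),'yaw',yaw2)
Y=yaw2;ex=np.array([np.cos(Y),np.sin(Y)]);ey=np.array([-np.sin(Y),np.cos(Y)])
m=r.mean(0)[:2]
print('crest rel rest: x',((cr[:,:2]-m)@ex).round(1),'y',((cr[:,:2]-m)@ey).round(1))
t=W([(203,268),(202,308),(201,347),(199,385),(198,422),(196,457),(194,492)],88.5)
q=np.polyfit(t[:,1],t[:,0],1);b=W([(87,304),(85,488)],102.5)
e=b[0]-b[1]
print('leaf yaw tips',np.arctan(-q[0]),'bar',np.arctan2(-e[0],e[1]),np.linalg.norm(e),'barmid',b.mean(0).round(1))
print('tips',t.round(1)); print('tips rel rest x',((t[:,:2]-m)@ex).round(1),'y',((t[:,:2]-m)@ey).round(1))
E
python3 m.py
```

```text
rest [[437.7 105.3  83.5]
 [501.2 111.9  83.5]
 [452.3 -38.1  83.5]
 [516.6 -31.3  83.5]] [476.9  37.   83.5]
yaw 0.10410874641674006
crests [[511.2 103.9  94. ]
 [512.3  93.7  94. ]
 [513.8  83.   94. ]
 [515.   72.   94. ]
 [516.3  60.7  94. ]
 [517.7  48.7  94. ]
 [518.7  37.   94. ]
 [520.2  25.3  94. ]
 [521.2  14.2  94. ]
 [522.2   2.8  94. ]
 [523.7 -10.5  94. ]
 [525.7 -22.3  94. ]] yaw 0.1107225495520981
crest rel rest: x [41.4 41.4 41.7 41.7 41.8 41.9 41.5 41.8 41.5 41.3 41.3 42. ] y [ 62.8  52.5  41.7  30.6  19.2   7.2  -4.6 -16.3 -27.5 -38.9 -52.3 -64.3]
leaf yaw tips 0.20895682858459297 bar 0.19907850680475583 56.461580058262676 barmid [458.8   8.8 102.5]
tips [[485.1  51.4  88.5]
 [487.7  39.7  88.5]
 [490.4  28.   88.5]
 [492.7  16.3  88.5]
 [495.4   4.6  88.5]
 [497.6  -6.8  88.5]
 [499.9 -18.6  88.5]]
tips rel rest x [ 9.7 11.  12.4 13.4 14.7 15.7 16.7] y [ 13.4   1.6 -10.4 -22.3 -34.2 -45.8 -57.7]
```

send_rows(
  targets=[0, 0, 0, 0.04, -0.012, 0.6, 0, 0, 0, 0, 0, 0, 0.6, 0, 0, 0, 0, 0, 0, 0.4, 0, 0, 0, 0, 0, 0, 0.1, 0, 0, 0, 0, 0, 0, 0, 0],
  newtons=30,
)

```text
time_s: 2.7
eef_pos: [459.1, 8.7, 91.6]
ee_rot: [0.0, 0.629, 0.777, 0.0]
force: [0.3, -0.2, 0.6]
grip_width: 0.503
grip_force: 0.0
```

send_rows(
  targets=[0, 0, 0, 0, 0, 0, -0.9, 0, 0, 0, 0, 0, 0, -0.9, 0, 0, 0, 0, 0, 0, -0.9, 0, 0, 0, 0, 0, 0, -0.9, 0, 0, 0, 0, 0, 0, -0.9],
  newtons=30,
)

```text
time_s: 3.32
eef_pos: [458.9, 8.8, 91.2]
ee_rot: [0.0, 0.63, 0.777, 0.0]
force: [-0.0, 0.5, 0.4]
grip_width: 0.052
grip_force: 0.0
```

```bash
python3 -c "
from h import *
shot('wrist','w2');print(monitor.sense()['grip_width'])
i=cv2.imread('pics/w2.png')[150:480,200:640];cv2.imwrite('pics/w2z.png',cv2.resize(i,(800,600),interpolation=cv2.INTER_CUBIC))"
```

```text
0.04733869820281768
```

View pics/w2z.png

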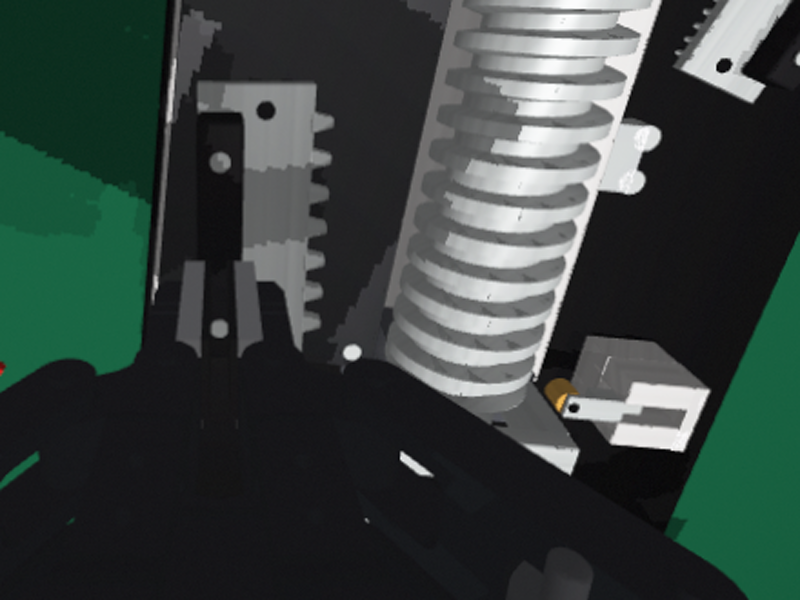

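The picture shows the fingers straddling the bar, tips near (195,262) and (248,262) around the bar's middle, apparently very close to it. I'll project known points to judge the gap.

```bash
python3 -c "
from h import *
s=monitor.sense();T=s['eef_pos'];a=np.radians(12);ty=np.array([np.cos(a),np.sin(a),0]);tx=np.array([-np.sin(a),np.cos(a),0])
Z=lambda p:((p-np.array([200,150]))*[800/440,600/330]).round(0)
print(T,s['grip_width'],s['grip_force'],s['force'])
for nm,X in [('pad front edge tip, +-7',[T+tx*11+ty*7,T+tx*11-ty*7]),('+-2',[T+tx*11+ty*2,T+tx*11-ty*2]),('+-7, 8 up',[T+tx*11+ty*7+[0,0,8],T+tx*11-ty*7+[0,0,8]]),('+-7, 13 up',[T+tx*11+ty*7+[0,0,13],T+tx*11-ty*7+[0,0,13]]),('bar dots z102.5',[T*[1,1,0]+tx*28+[0,0,102.5],T*[1,1,0]-tx*28+[0,0,102.5]]),('bar top corners',[T*[1,1,0]+tx*40+ty*7+[0,0,102.5],T*[1,1,0]+tx*40-ty*7+[0,0,102.5]])]: print(nm,Z(w2px('w2',X)).tolist())
"
```

```text
[458.90385477   8.78628648  91.2051983 ] 0.04733869820281768 0.0 [-0.40876414  0.84659349 -0.60876336]
pad front edge tip, +-7 [[242.0, 201.0], [198.0, 202.0]]
+-2 [[226.0, 201.0], [214.0, 201.0]]
+-7, 8 up [[243.0, 211.0], [197.0, 211.0]]
+-7, 13 up [[244.0, 218.0], [196.0, 218.0]]
bar dots z102.5 [[220.0, 162.0], [220.0, 328.0]]
bar top corners [[245.0, 122.0], [195.0, 122.0]]
```

```bash
python3 -c "
from h import *
a=np.radians(12);ty=np.array([np.cos(a),np.sin(a),0]);tx=np.array([-np.sin(a),np.cos(a),0])
T=np.array([460,6.6,193.1])
for up in (0,13,32):
  for o in (11,0,-11): print('w1',up,o,(w2px('w1',[T+tx*o+ty*g+[0,0,up] for g in(-42.5,42.5)])*1.25).round().tolist())
T=np.array([458.9,8.8,91.2])
for up in (0,10,19,30):
  for o in (11,0,-11): print('w2',up,o,((w2px('w2',[T+tx*o+ty*g+[0,0,up] for g in(-2,2,7)])-[200,150])*1.818).round().tolist())
"
```

```text
w1 0 11 [[309.0, 326.0], [494.0, 326.0]]
w1 0 0 [[311.0, 348.0], [492.0, 348.0]]
w1 0 -11 [[312.0, 369.0], [490.0, 369.0]]
w1 13 11 [[303.0, 337.0], [500.0, 338.0]]
w1 13 0 [[305.0, 360.0], [498.0, 361.0]]
w1 13 -11 [[306.0, 383.0], [496.0, 383.0]]
w1 32 11 [[292.0, 357.0], [511.0, 357.0]]
w1 32 0 [[294.0, 382.0], [508.0, 382.0]]
w1 32 -11 [[296.0, 406.0], [506.0, 406.0]]
w2 0 11 [[214.0, 201.0], [226.0, 201.0], [242.0, 201.0]]
w2 0 0 [[214.0, 233.0], [226.0, 233.0], [242.0, 233.0]]
w2 0 -11 [[214.0, 264.0], [226.0, 264.0], [241.0, 264.0]]
w2 10 11 [[213.0, 214.0], [227.0, 214.0], [243.0, 214.0]]
w2 10 0 [[213.0, 247.0], [226.0, 247.0], [243.0, 247.0]]
w2 10 -11 [[214.0, 279.0], [226.0, 279.0], [242.0, 279.0]]
w2 19 11 [[213.0, 226.0], [227.0, 226.0], [244.0, 226.0]]
w2 19 0 [[213.0, 261.0], [227.0, 261.0], [244.0, 261.0]]
w2 19 -11 [[213.0, 294.0], [227.0, 294.0], [243.0, 294.0]]
w2 30 11 [[213.0, 243.0], [228.0, 243.0], [246.0, 243.0]]
w2 30 0 [[213.0, 279.0], [227.0, 279.0], [245.0, 279.0]]
w2 30 -11 [[213.0, 314.0], [227.0, 314.0], [245.0, 314.0]]
```

send_rows(
  targets=[0, 0, 0, 0, 0, 0, -1, 0, 0, 0, 0, 0, 0, -1, 0, 0, 0, 0, 0, 0, -1],
)

```text
time_s: 3.75
eef_pos: [458.9, 8.8, 91.2]
ee_rot: [-0.0, 0.63, 0.777, -0.0]
force: [0.3, -0.2, 0.1]
grip_width: 0.0
grip_force: 0.0
```

```bash
python3 -c "
from h import *
shot('wrist','w3');shot('scene','s3');s=monitor.sense();print(s['grip_width'],s['grip_force'],s['force'],s['wrist_torque'])
a=cv2.imread('pics/w3.png')[230:400,270:400];b=cv2.imread('pics/s3.png')[180:300,260:400]
a=cv2.convertScaleAbs(a,alpha=2,beta=30);b=cv2.convertScaleAbs(b,alpha=1.8,beta=20)
cv2.imwrite('pics/w3z.png',np.hstack([cv2.resize(a,(400,523),interpolation=cv2.INTER_CUBIC),cv2.resize(b[:,25:125],(400,523),interpolation=cv2.INTER_CUBIC)]))"
```

```text
0.0004634521701423931 0.0 [-0.27682639 -0.72784758  0.14538923] [0.01284216 0.0373977  0.00028407]
```

View pics/w3z.png

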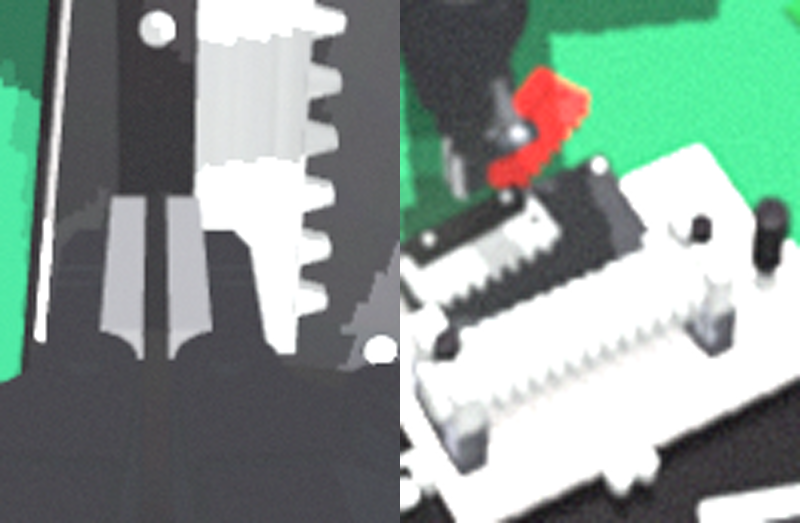

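Left: the shut finger ends are at zoom (155,197), clearly above the bar. Right, scene view: the finger end is at zoom (460,193), hanging above the leaf. So the fingers' real end is higher than the reported TCP. I'll triangulate it.

```bash
python3 -c "
from h import *
s=monitor.sense();T=s['eef_pos'];a=np.radians(12);tx=np.array([-np.sin(a),np.cos(a),0])
print(s['joints'].round(4).tolist(),T)
for up in range(0,70,10):
  print(up,[(w2px('w3',[T+tx*o+[0,0,up]])).round(0).tolist()[0] for o in (11,-11)],w2px('s3',[T+tx*11+[0,0,up],T-tx*11+[0,0,up]]).round(0).tolist())
print('w3 seen',270+155/3.077,230+197/3.077,'s3 seen',285+60/4,180+193/4.36)
i=cv2.imread('pics/s3.png')[100:260,230:390];cv2.imwrite('pics/s3z.png',cv2.resize(cv2.convertScaleAbs(i,alpha=1.5,beta=20),(600,600),interpolation=cv2.INTER_CUBIC))"
```

```text
[-0.237, 0.2845, 1.8267, -0.0, 1.0304, -0.4454] [458.876642     8.7847426   91.19539629]
0 [[321.0, 261.0], [321.0, 295.0]] [[306.0, 231.0], [298.0, 235.0]]
10 [[321.0, 268.0], [321.0, 303.0]] [[306.0, 228.0], [298.0, 232.0]]
20 [[321.0, 275.0], [321.0, 313.0]] [[305.0, 225.0], [298.0, 229.0]]
30 [[321.0, 284.0], [321.0, 323.0]] [[305.0, 223.0], [298.0, 227.0]]
40 [[321.0, 293.0], [321.0, 334.0]] [[305.0, 220.0], [298.0, 224.0]]
50 [[321.0, 304.0], [321.0, 347.0]] [[305.0, 217.0], [297.0, 221.0]]
60 [[321.0, 316.0], [321.0, 361.0]] [[305.0, 214.0], [297.0, 218.0]]
w3 seen 320.3737406564836 294.02339941501464 s3 seen 300.0 224.26605504587155
```

View pics/s3z.png

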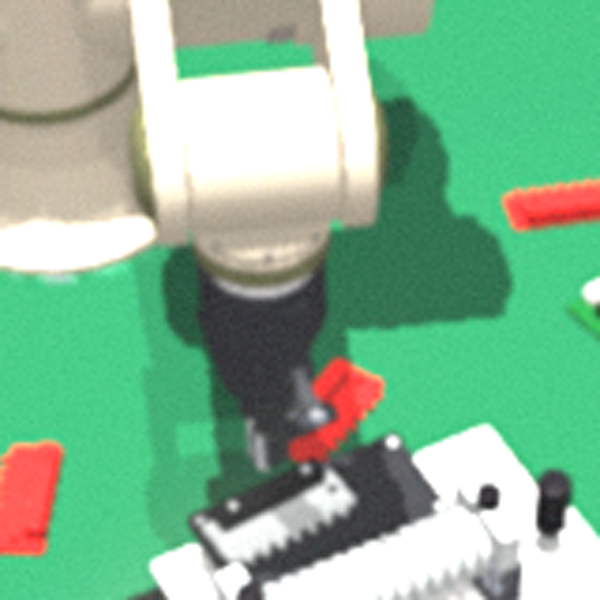

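The triangulation puts the real finger end about 40 mm above the reported TCP in both cameras, so I'll go lower in cautious steps.

send_rows(
  targets=[0, 0, 0, 0, 0, 0, 0, 0, 0, 0, 0, 0, 0, 0, 0, 0, 0, 0, 0, 0.3, 0, 0, 0, 0, 0, 0, 0.3, 0, 0, 0, 0, 0, 0, 0, 0],
)

```text
time_s: 4.47
eef_pos: [458.2, 8.9, 54.4]
ee_rot: [-0.001, 0.63, 0.777, -0.0]
force: [0.4, 0.2, 0.2]
grip_width: 0.5
grip_force: 0.0
```

send_rows(
  targets=[0, 0, 0, 0, 0, 0, -1, 0, 0, 0, 0, 0, 0, -1, 0, 0, 0, 0, 0, 0, -1, 0, 0, 0, 0, 0, 0, -1, 0, 0, 0, 0, 0, 0, -1],
  newtons=30,
)

```text
time_s: 5.1
eef_pos: [459.3, 8.7, 56.0]
ee_rot: [0.001, 0.63, 0.777, 0.0]
force: [-0.7, -0.0, 5.9]
grip_width: 0.154
grip_force: 31.7
```

send_rows(
  targets=[0, 0, 3, 0, 0, -0.007, -1, 0, 0, 2.9, 0, 0, 0, -1, 0, 0, 0, 0.042, 0.15, 0, -1, 0, 0, 0, 0, 0.15, 0, -1, 0, 0, 0, 0, 0.12, 0, -1],
)

```text
time_s: 5.72
eef_pos: [483.7, 14.1, 56.0]
ee_rot: [-0.0, 0.669, 0.744, -0.0]
force: [-7.7, -1.2, 9.3]
grip_width: 0.15
grip_force: 32.1
```

send_rows(
  targets=[0, 0, 0, 0, 0.03, 0, -1, 0, 0, 0, 0, 0, 0, -1],
)

```text
time_s: 5.98
eef_pos: [485.6, 14.2, 56.0]
ee_rot: [-0.0, 0.669, 0.744, -0.0]
force: [-5.1, -0.7, 6.9]
grip_width: 0.153
grip_force: 31.8
```

```bash
python3 -c "
from h import *
shot('wrist','w4');s=monitor.sense();print(s['eef_pos'],s['force'],s['wrist_torque'],s['ee_rot'])
i=cv2.imread('pics/w4.png')[120:330,290:490]
cv2.imwrite('pics/w4z.png',cv2.resize(cv2.convertScaleAbs(i,alpha=1.3,beta=10),(570,599),interpolation=cv2.INTER_CUBIC))"
```

```text
[485.56714891  14.22700342  56.01828838] [-4.75871126 -0.4482579   6.92147743] [-0.06914873  0.71322208 -0.03396313] [-1.33862478e-04  6.68527966e-01  7.43686966e-01 -1.94242363e-04]
```

View pics/w4z.png

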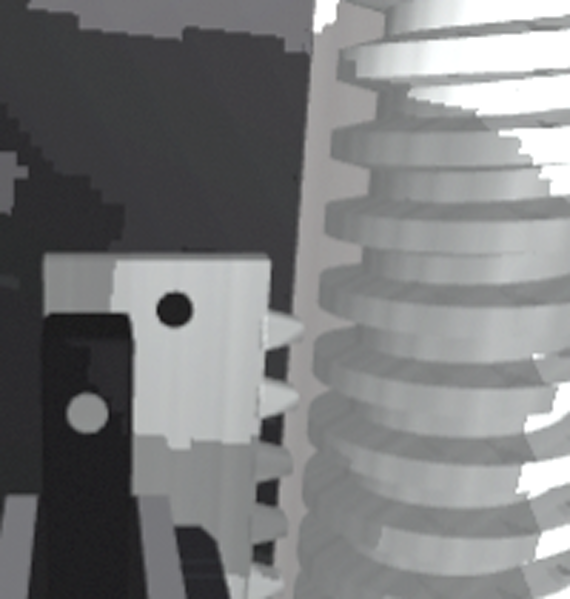

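The teeth tips are at (300,329), (296,398), (290,462) and (284,525), just short of the thread. Crest edges are at (340,65), (332,143), (327,215), (320,283) and (314,352). I'll compute the phase, including height and helix effects.

```bash
cat > p.py <<'E'
from h import *
Y=.1055;ex=np.array([np.cos(Y),np.sin(Y)]);ey=np.array([-np.sin(Y),np.cos(Y)]);m=np.array([476.9,37.])
st=lambda w:np.c_[(w[:,:2]-m)@ex,(w[:,:2]-m)@ey].round(1).tolist()
z1=lambda p:[(x/2.85+290-.3,y/2.85+90-.3) for x,y in p]
z4=lambda p:[(x/2.85+290-.3,y/2.85+120-.3) for x,y in p]
print('w1 L',st(px2w('w1',z1([(345,103),(332,182),(318,262)]),94)))
print('w1 R',st(px2w('w1',z1([(525,90),(505,180),(486,262)]),81)))
print('w4 crests',st(px2w('w4',z4([(340,65),(332,143),(327,215),(320,283),(314,352)]),98)))
print('w4 teeth',st(px2w('w4',z4([(300,329),(296,398),(290,462),(284,525)]),88.5)))
print('w4 teeth z86',st(px2w('w4',z4([(300,329),(296,398),(290,462),(284,525)]),86)))
print('w4 barend/hole',st(px2w('w4',z4([(88,413)]),102.5)))
E
python3 p.py
```

```text
w1 L [[41.1, 62.9], [41.5, 41.9], [41.7, 19.4]]
w1 R [[94.7, 71.9], [95.2, 47.0], [95.4, 22.9]]
w4 crests [[40.6, 54.6], [40.4, 44.0], [40.5, 33.7], [40.3, 23.6], [40.3, 12.7]]
w4 teeth [[40.1, 13.3], [40.3, 1.4], [40.1, -10.3], [39.9, -22.3]]
w4 teeth z86 [[40.7, 12.5], [40.9, 0.4], [40.7, -11.5], [40.5, -23.7]]
w4 barend/hole [[5.9, 4.5]]
```

send_rows(
  targets=[0, 0, 0, 0, 0.03, 0, -1, 0, 0, 0, 0, 0.03, 0, -1, 0, 0, 0, 0, 0.02, 0, -1],
)

```text
time_s: 6.4
eef_pos: [490.0, 14.7, 56.0]
ee_rot: [-0.0, 0.669, 0.744, -0.0]
force: [-6.1, -0.8, 8.7]
grip_width: 0.148
grip_force: 32.0
```

send_rows(
  targets=[0, 0, 0, 0, 0.02, 0, -1, 0, 0, 0, 0, 0, 0, -1],
)

```text
time_s: 6.65
eef_pos: [491.4, 14.9, 56.0]
ee_rot: [-0.0, 0.669, 0.744, -0.0]
force: [-4.6, -0.5, 8.4]
grip_width: 0.149
grip_force: 31.9
```

send_rows(
  targets=[0, 0, 0, 0, 0.015, 0, -1, 0, 0, 0, 0, 0, 0, -1],
)

```text
time_s: 6.9
eef_pos: [492.2, 15.0, 56.0]
ee_rot: [-0.0, 0.669, 0.744, -0.0]
force: [-5.8, -0.3, 8.5]
grip_width: 0.151
grip_force: 31.9
```

send_rows(
  targets=[0, 0, 0, 0, 0.02, 0, -1, 0, 0, 0, 0, 0, 0, -1],
)

```text
time_s: 7.15
eef_pos: [493.4, 15.1, 56.0]
ee_rot: [-0.0, 0.669, 0.744, -0.0]
force: [-5.3, -1.8, 8.0]
grip_width: 0.153
grip_force: 31.9
```

send_rows(
  targets=[0, 0, 0, 0, 0.012, 0, -1, 0, 0, 0, 0, 0, 0, -1],
)

```text
time_s: 7.4
eef_pos: [494.1, 15.2, 56.0]
ee_rot: [-0.0, 0.669, 0.744, -0.0]
force: [-5.5, -0.8, 7.9]
grip_width: 0.153
grip_force: 31.9
```

send_rows(
  targets=[0, 0, 0, 0, 0.012, 0, -1, 0, 0, 0, 0, 0, 0, -1],
)

```text
time_s: 7.65
eef_pos: [494.6, 15.2, 56.0]
ee_rot: [-0.001, 0.669, 0.744, -0.001]
force: [-6.4, -0.7, 8.7]
grip_width: 0.152
grip_force: 32.0
```

send_rows(
  targets=[0, 0, 0, 0, 0.015, 0, -1, 0, 0, 0, 0, 0, 0, -1],
)

```text
time_s: 7.9
eef_pos: [494.6, 15.2, 56.0]
ee_rot: [-0.001, 0.668, 0.744, -0.001]
force: [-11.3, -1.3, 12.7]
grip_width: 0.148
grip_force: 32.4
```

send_rows(
  targets=[0, 0, 0, 0, 0.015, 0, -1, 0, 0, 0, 0, 0, 0, -1],
)

```text
time_s: 8.15
eef_pos: [494.5, 15.3, 56.0]
ee_rot: [-0.002, 0.668, 0.744, -0.002]
force: [-16.0, -3.2, 15.7]
grip_width: 0.154
grip_force: 32.9
```

send_rows(
  targets=[0, 0, 0, 0, 0, 0, -0.5, 0, 0, 0, 0, 0, 0, -0.5, 0, 0, 0, 0, 0, 0, -0.5, 0, 0, 0, 0, 0, -0.2, -0.5, 0, 0, 0, 0, 0, -0.3, -0.5],
)

```text
time_s: 8.78
eef_pos: [496.7, 15.4, 86.4]
ee_rot: [-0.0, 0.669, 0.743, -0.0]
force: [0.0, -0.0, 0.2]
grip_width: 0.25
grip_force: 0.0
```

send_rows(
  targets=[0, 0, 0, 0, -0.25, 0, -1, 0, 0, 0, 0, -0.25, 0, -1, 0, 0, 0, 0, 0, 0.2, -1, 0, 0, 0, 0, 0, 0.25, -1, 0, 0, 0, 0, 0, 0, -1],
)

```text
time_s: 9.4
eef_pos: [466.7, 12.3, 57.7]
ee_rot: [-0.001, 0.669, 0.743, -0.0]
force: [-0.3, -0.3, 0.1]
grip_width: 0.002
grip_force: 0.0
```

send_rows(
  targets=[0, 0, 0, 0, 0.05, 0, -1, 0, 0, 0, 0, 0.05, 0, -1, 0, 0, 0, 0, 0, 0, -1],
)

```text
time_s: 9.78
eef_pos: [473.3, 12.8, 58.9]
ee_rot: [0.0, 0.669, 0.743, 0.0]
force: [-0.3, 0.2, -0.2]
grip_width: -0.0
grip_force: 0.0
```

send_rows(
  targets=[0, 0, 0, 0, 0.02, 0, -1, 0, 0, 0, 0, 0, 0, -1],
)

```text
time_s: 10.02
eef_pos: [474.1, 12.9, 58.7]
ee_rot: [0.0, 0.669, 0.743, 0.0]
force: [0.2, -0.3, -0.1]
grip_width: 0.0
grip_force: 0.0
```

send_rows(
  targets=[0, 0, 0, 0, 0.02, 0, -1, 0, 0, 0, 0, 0, 0, -1],
)

```text
time_s: 10.28
eef_pos: [475.3, 13.0, 58.6]
ee_rot: [0.0, 0.669, 0.743, -0.0]
force: [1.3, 0.6, -0.2]
grip_width: -0.002
grip_force: 0.0
```

send_rows(
  targets=[0, 0, 0, 0, 0.03, 0, -1, 0, 0, 0, 0, 0, 0, -1],
)

```text
time_s: 10.52
eef_pos: [477.2, 13.2, 58.6]
ee_rot: [0.0, 0.669, 0.743, 0.0]
force: [-0.2, -0.4, -0.8]
grip_width: 0.003
grip_force: 0.0
```

send_rows(
  targets=[0, 0, 0, 0, 0.025, 0, -1, 0, 0, 0, 0, 0, 0, -1],
)

```text
time_s: 10.78
eef_pos: [478.6, 13.4, 58.6]
ee_rot: [0.0, 0.669, 0.743, 0.0]
force: [-0.2, -0.9, -0.5]
grip_width: -0.001
grip_force: 0.0
```

send_rows(
  targets=[0, 0, 0, 0, 0.025, 0, -1, 0, 0, 0, 0, 0, 0, -1],
)

```text
time_s: 11.02
eef_pos: [480.1, 13.6, 58.6]
ee_rot: [0.0, 0.669, 0.743, 0.0]
force: [0.4, 1.1, 0.5]
grip_width: -0.001
grip_force: 0.0
```

send_rows(
  targets=[0, 0, 0, 0, 0.02, 0, -1, 0, 0, 0, 0, 0, 0, -1],
)

```text
time_s: 11.28
eef_pos: [481.1, 13.7, 58.6]
ee_rot: [-0.0, 0.669, 0.743, -0.0]
force: [-1.4, -0.0, 0.5]
grip_width: -0.001
grip_force: 0.6
```

send_rows(
  targets=[0, 0, 0, 0, 0.02, 0, -1, 0, 0, 0, 0, 0, 0, -1],
)

```text
time_s: 11.52
eef_pos: [481.1, 13.7, 58.5]
ee_rot: [-0.001, 0.669, 0.744, -0.001]
force: [-7.2, -1.1, 4.9]
grip_width: 0.001
grip_force: 3.9
```

send_rows(
  targets=[0, 0, 0, 0, 0.02, 0, -1, 0, 0, 0, 0, 0, 0, -1],
)

```text
time_s: 11.78
eef_pos: [481.2, 13.8, 58.5]
ee_rot: [-0.002, 0.669, 0.744, -0.002]
force: [-13.7, -3.4, 10.1]
grip_width: -0.0
grip_force: 7.0
```

send_rows(
  targets=[0, 0, 0, 0, -0.2, 0, -1, 0, 0, 0, 0, 0, -0.5, 0, 0, 0, 0, 0, 0, -0.6, 0.2, 0, 0, 0, 0, 0, 0, 0.2],
)

```text
time_s: 12.28
eef_pos: [473.0, 12.4, 126.8]
ee_rot: [0.002, 0.669, 0.743, 0.001]
force: [-0.3, -0.6, 0.0]
grip_width: 0.598
grip_force: 0.0
```

```bash
python3 -c "
from h import *
shot('top','top2')
z=lambda p:[(x/4+245-.4,y/4+130-.4) for x,y in p]
ey=np.array([-np.sin(.1055),np.cos(.1055),0])
n,r=px2w('top1',z([(321,214),(503,188)]),46);print(n,r,(n-r)@ey)
m=px2w('top1',z([(38,92),(728,28),(787,472),(76,544)]),12).mean(0)
print('rest y in station',(np.array([476.9,37,0])-m)@ey)
shot('wrist','w5');s=monitor.sense();print(s['eef_pos'],s['force'])
i=cv2.imread('pics/w5.png');cv2.imwrite('pics/w5z.png',cv2.resize(i,(800,600)))"
```

```text
[614.8856318   49.83412841  46.        ] [632.17206939 -63.77622625  46.        ] 114.79902301451429
rest y in station 52.61135230721623
[471.41606851  12.73923621 124.27357378] [ 0.29095261  0.31461339 -0.19343748]
```

```bash
python3 -c "
from h import *
print(px2w('w1',[(597/1.25,20/1.25)],111))
t=monitor.sense()['eef_pos']; k=np.array([530.8,177.5,0])
Y=.1055;ex=np.array([np.cos(Y),np.sin(Y),0]);ey=np.array([-np.sin(Y),np.cos(Y),0])
print('tool x',(k-t)@ey/60,'tool y',(k-t)@ex/60)"
```

```text
[[529.92811224 178.0268927  111.        ]]
tool x 2.626521838283642 tool y 1.2733965434309569
```

send_rows(
  targets=[0, 0, 0, 0.876, 0.425, 0, 0.2, 0, 0, 0, 0.876, 0.425, 0, 0.2, 0, 0, 0, 0.876, 0.425, 0, 0.2, 0, 0, 0, 0, 0, 0, 0.2],
)

```text
time_s: 12.88
eef_pos: [530.8, 180.5, 122.8]
ee_rot: [-0.001, 0.667, 0.745, -0.001]
force: [-0.4, -0.9, 0.1]
grip_width: 0.599
grip_force: 0.0
```

send_rows(
  targets=[0, 0, 0, 0, 0, 0.4, 0.2, 0, 0, 0, 0, 0, 0.4, 0.2, 0, 0, 0, 0, 0, 0.4, 0.2, 0, 0, 0, 0, 0, 0, 0.2],
)

```text
time_s: 13.38
eef_pos: [529.5, 176.6, 50.5]
ee_rot: [-0.002, 0.669, 0.743, -0.002]
force: [0.1, -0.2, 0.2]
grip_width: 0.6
grip_force: 0.0
```

send_rows(
  targets=[0, 0, 0, 0, 0, 0, -1, 0, 0, 0, 0, 0, 0, -1, 0, 0, 0, 0, 0, 0, -1, 0, 0, 0, 0, 0, 0, -1],
  newtons=40,
)

```text
time_s: 13.88
eef_pos: [531.0, 177.3, 53.7]
ee_rot: [0.0, 0.669, 0.743, -0.0]
force: [-4.0, -1.7, 6.4]
grip_width: 0.263
grip_force: 39.6
```

send_rows(
  targets=[0, 0, 0, -0.05, 0, 0, -1, 0, 0, 0, -0.1, 0, 0, -1, 0, 0, 0, -0.1, 0, 0, -1, 0, 0, 0, -0.1, 0, 0, -1, 0, 0, 0, -0.1, 0, 0, -1],
)

```text
time_s: 14.5
eef_pos: [533.8, 151.0, 53.7]
ee_rot: [-0.0, 0.669, 0.743, 0.0]
force: [-4.9, 3.3, 6.8]
grip_width: 0.261
grip_force: 39.6
```

send_rows(
  targets=[0, 0, 0, -0.1, 0, 0, -1, 0, 0, 0, -0.1, 0, 0, -1, 0, 0, 0, -0.1, 0, 0, -1, 0, 0, 0, -0.1, 0, 0, -1, 0, 0, 0, -0.1, 0, 0, -1],
)

```text
time_s: 15.12
eef_pos: [536.9, 121.1, 53.7]
ee_rot: [-0.0, 0.669, 0.743, 0.0]
force: [-5.5, 2.6, 6.6]
grip_width: 0.267
grip_force: 39.7
```

send_rows(
  targets=[0, 0, 0, -0.1, 0, 0, -1, 0, 0, 0, -0.1, 0, 0, -1, 0, 0, 0, -0.1, 0, 0, -1, 0, 0, 0, -0.1, 0, 0, -1, 0, 0, 0, -0.1, 0, 0, -1],
)

```text
time_s: 15.75
eef_pos: [540.0, 91.2, 53.7]
ee_rot: [-0.0, 0.669, 0.743, 0.0]
force: [-5.4, 1.8, 6.5]
grip_width: 0.258
grip_force: 39.7
```

send_rows(
  targets=[0, 0, 0, -0.08, 0, 0, -1, 0, 0, 0, -0.08, 0, 0, -1, 0, 0, 0, -0.08, 0, 0, -1, 0, 0, 0, -0.05, 0, 0, -1, 0, 0, 0, 0, 0, 0, -1],
)

```text
time_s: 16.38
eef_pos: [541.8, 74.1, 53.7]
ee_rot: [-0.0, 0.669, 0.743, 0.0]
force: [-5.2, 2.5, 7.0]
grip_width: 0.26
grip_force: 39.7
```

send_rows(
  targets=[0, 0, 0, -0.04, 0, 0, -1, 0, 0, 0, -0.04, 0, 0, -1],
)

```text
time_s: 16.62
eef_pos: [542.3, 69.3, 53.7]
ee_rot: [-0.0, 0.669, 0.744, 0.0]
force: [-6.6, 1.4, 6.9]
grip_width: 0.262
grip_force: 39.7
```

send_rows(
  targets=[0, 0, 0, -0.03, 0, 0, -1, 0, 0, 0, -0.03, 0, 0, -1],
)

```text
time_s: 16.88
eef_pos: [542.7, 65.1, 53.7]
ee_rot: [0.0, 0.669, 0.744, -0.0]
force: [-5.4, -1.8, 6.5]
grip_width: 0.266
grip_force: 39.7
```

send_rows(
  targets=[0, 0, 0, -0.025, 0, 0, -1, 0, 0, 0, 0, 0, 0, -1],
)

```text
time_s: 17.12
eef_pos: [542.9, 63.3, 53.7]
ee_rot: [0.0, 0.669, 0.743, -0.0]
force: [-6.5, -2.9, 7.4]
grip_width: 0.259
grip_force: 39.7
```

send_rows(
  targets=[0, 0, 0, -0.025, 0, 0, -1, 0, 0, 0, 0, 0, 0, -1],
)

```text
time_s: 17.38
eef_pos: [543.0, 62.3, 53.7]
ee_rot: [-0.0, 0.669, 0.743, -0.0]
force: [-5.8, -0.2, 6.8]
grip_width: 0.264
grip_force: 39.7
```

send_rows(
  targets=[0, 0, 0, -0.025, 0, 0, -1, 0, 0, 0, 0, 0, 0, -1],
)

```text
time_s: 17.62
eef_pos: [543.1, 61.1, 53.7]
ee_rot: [-0.0, 0.669, 0.743, -0.0]
force: [-5.6, 1.0, 6.8]
grip_width: 0.261
grip_force: 39.7
```

send_rows(
  targets=[0, 0, 0, -0.025, 0, 0, -1, 0, 0, 0, 0, 0, 0, -1],
)

```text
time_s: 17.88
eef_pos: [543.2, 60.3, 53.7]
ee_rot: [-0.001, 0.669, 0.743, 0.0]
force: [-6.1, 4.6, 7.4]
grip_width: 0.263
grip_force: 39.7
```

send_rows(
  targets=[0, 0, 0, -0.02, 0, 0, -1, 0, 0, 0, 0, 0, 0, -1],
)

```text
time_s: 18.12
eef_pos: [543.3, 59.3, 53.7]
ee_rot: [-0.001, 0.669, 0.743, 0.0]
force: [-5.8, 5.9, 6.5]
grip_width: 0.265
grip_force: 39.7
```

send_rows(
  targets=[0, 0, 0, 0.03, 0, 0, -1, 0, 0, 0, 0, 0, 0, -1, 0, 0, 0, 0, 0, 0, 0.2, 0, 0, 0, 0, 0, 0, 0.2, 0, 0, 0, 0, 0, 0, 0.2],
)

```text
time_s: 18.75
eef_pos: [543.8, 59.9, 52.7]
ee_rot: [0.0, 0.669, 0.743, 0.0]
force: [0.4, 0.5, 0.1]
grip_width: 0.603
grip_force: 0.0
```

send_rows(
  targets=[0, 0, 0, 0, 0, -0.4, 0.2, 0, 0, 0, 0, 0, -0.5, 0.2, 0, 0, 0, 0, 0, -0.6, 0.2, 0, 0, 0, -0.3, -0.8, 0, 0.2, 0, 0, 0, 0, 0, 0, 0.2],
)

```text
time_s: 19.38
eef_pos: [495.7, 36.4, 142.6]
ee_rot: [-0.0, 0.669, 0.743, -0.0]
force: [0.5, 0.9, 1.0]
grip_width: 0.597
grip_force: 0.0
```

```bash
python3 -c "
from h import *
shot('wrist','w6');shot('top','top3');s=monitor.sense();print(s['eef_pos'],s['force'])
a=cv2.imread('pics/top3.png')[130:275,265:445]
b=cv2.imread('pics/w6.png')
cv2.imwrite('pics/f.png',np.hstack([cv2.resize(a,(400,322),interpolation=cv2.INTER_CUBIC),cv2.resize(b,(400,300))[:300].copy() if 0 else cv2.copyMakeBorder(cv2.resize(b,(400,300)),0,22,0,0,0)]))"
```

```text
[498.13906489  36.88007506 142.97934813] [ 0.80978228  0.51978601 -0.32749468]
```

View pics/f.png

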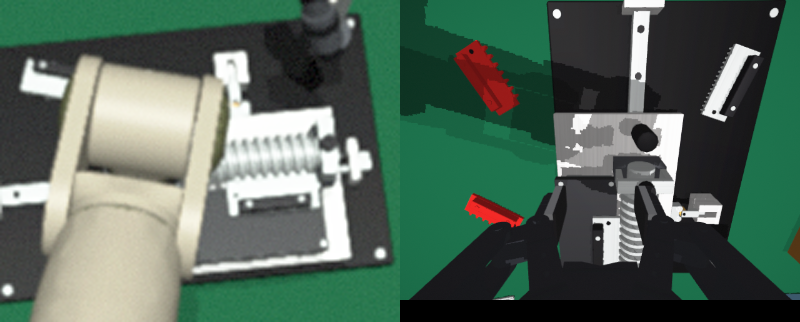

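The left (top) view shows the leaf seated against the thread with its bar at (275,203) and the catch roller at the carriage edge. The right (wrist) view shows the knob free at (645,135). I'll check the leaf angle numerically from nearer.

send_rows(
  targets=[0, 0, 0, -0.75, -0.2, -0.2, 0.2, 0, 0, 0, -0.75, -0.1, 0, 0.2, 0, 0, 0, -0.75, 0, 0, 0.2, 0, 0, 0, 0, 0, 0, 0.2, 0, 0, 0, 0, 0, 0, 0.2],
)

```text
time_s: 20.1
eef_pos: [494.5, -98.6, 154.4]
ee_rot: [-0.0, 0.669, 0.743, 0.0]
force: [-0.2, 1.1, -0.3]
grip_width: 0.596
grip_force: 0.0
```

```bash
python3 -c "
from h import *
c=shot('wrist','w7');print(monitor.sense()['eef_pos'])
g=cv2.cvtColor(c['img'],cv2.COLOR_RGB2GRAY).astype(float)
Y=.1055;ex=np.array([np.cos(Y),np.sin(Y),0]);ey=np.array([-np.sin(Y),np.cos(Y),0])
B=np.array([494.6,15.2,102.5])-116*ey
P=[]
for k in (28,-28):
  u=w2px('w7',[B+k*ey])[0];x,y=u.round().astype(int);w=g[y-9:y+10,x-9:x+10]
  n,l,st,ce=cv2.connectedComponentsWithStats((w>w.min()+.5*(np.percentile(w,97)-w.min())).astype(np.uint8))
  print(u,w.min(),w.max(),[(st[i,4],(ce[i]-9).round(1).tolist()) for i in range(1,n)])
# rest dots expected after travel
m=np.array([476.9,37,83.5])-116*ey
for dx in(-31.8,31.8):
  for dy in(-72,72):
    u=w2px('w7',[m+dx*ex+dy*ey])[0];x,y=u.round().astype(int)
    if 9<x<630 and 9<y<470:
      w=g[y-9:y+10,x-9:x+10];n,l,st,ce=cv2.connectedComponentsWithStats((w>(w.min()+w.max())/2).astype(np.uint8));print('rest',u,w.min(),w.max(),[(st[i,4],(ce[i]-9).round(1).tolist()) for i in range(1,n)])
"
```

```text
[494.39973838 -98.26024457 154.49329252]
[337.93877424 214.52754893] 14.0 137.0 [(np.int32(8), [9.0, -5.5]), (np.int32(62), [-1.0, 0.2]), (np.int32(8), [9.0, 5.5])]
[336.69214836 286.01387075] 17.0 130.0 [(np.int32(38), [8.5, 0.0]), (np.int32(51), [-1.4, 0.5])]
rest [278.8130269  297.99615659] 48.0 238.0 [(np.int32(44), [-0.8, -0.1]), (np.int32(67), [1.1, 7.5])]
rest [270.5020507 113.2479096] 34.0 138.0 [(np.int32(18), [0.5, -9.0]), (np.int32(75), [-1.0, 0.4])]
rest [355.01753939 297.98968007] 21.0 239.0 [(np.int32(1), [-4.0, -8.0]), (np.int32(38), [-4.7, 7.6])]
rest [361.98581789 113.25357457] 32.0 250.0 [(np.int32(9), [-5.0, -9.0]), (np.int32(84), [-0.3, 0.8])]
```

```bash
python3 -c "
from rig import job
print(job.finish_job())"
```

```text
the job is handed in; nothing more can be done
None
```

The job is handed in at about 20 s of robot time: the leaf measured home and parallel to the screw, the carriage is in the catch's notch and the arm is clear, but the interface gave no verdict; the fingers really ended about 33–40 mm short of the reported TCP, so I worked at lower heights.

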